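# Put the sweet and the savoury caddy right

## Task

Somebody has mixed up the two table caddies: the mustard jar and the salt shaker stand in the pale wood caddy with the jam, and the honey jar and the spice jar stand in the dark wood caddy with the pepper mill. Exchange them, standing things aside on the free worktop as you need, so that the pale caddy holds the sweet things (jam, honey, and the spice jar in the narrow middle compartment) and the dark one the savoury things (pepper mill, mustard, and the salt shaker in the narrow middle compartment), each upright on the floor of a compartment of its own. Set everything down without dropping it or tipping it over, and leave the jam, the mill, the small green cup and the purple canister where they stand.

Things in the scene. Friction and masses are not known exactly. Their poses are not given: they have to be found in the camera images.
- light_caddy: fixed open caddy of pale wood, cork-lined, 272 mm long (y) by 104 (x), for the sweet things. Origin: centre of its underside, z up. Three compartments in a row, 84 mm deep in x, floor 8 mm up: a narrow one 64 mm wide at y = 0, wide ones 84 mm wide at y = +84 and -84 mm. Boards 10 mm; sides stand 36, dividers 33, end boards 44 mm high. Between the caddies, beyond the cup, the worktop is free.
- dark_caddy: fixed open caddy of dark brown wood, grey-lined, 272 mm long (y) by 104 (x), for the savoury things. Origin: centre of its underside, z up. Three compartments in a row, 84 mm deep in x, floor 8 mm up: a narrow one 64 mm wide at y = 0, wide ones 84 mm wide at y = +84 and -84 mm. Boards 10 mm; sides stand 36, dividers 33, end boards 44 mm high.
- mustard_jar: Round glass jar of yellow mustard with a gold lid, diameter 60 mm, 80 mm tall, 0.2 kg; the lid is fixed. Origin: centre of its underside; z up. Starts in one of the two wide compartments of the pale caddy, belongs in the free wide compartment of the dark one. It does not fit the narrow compartment.
- salt_shaker: Glass shaker with a rounded steel-grey top, 90 mm tall; body diameter 44 mm up to 70 mm, above that the top of 34 mm; 0.1 kg. Origin: centre of its underside; z up. Starts in the narrow compartment of the pale caddy, belongs in the narrow one of the dark caddy.
- honey_jar: Glass jar of amber honey with a paper label and a black lid, 57 mm (its x) by 61 mm (its y), 85 mm tall, 0.29 kg; the lid is fixed. Origin: centre of its underside; z up. Starts in one of the two wide compartments of the dark caddy, belongs in the free wide compartment of the pale one. It does not fit the narrow compartment.
- spice_jar: Slim round spice jar with a black cap and a pale label, diameter 41 mm, 105 mm tall, 0.11 kg; the cap is fixed. Origin: centre of its underside; z up. Starts in the narrow compartment of the dark caddy, belongs in the narrow one of the pale caddy.
- jam_jar: Low round glass jar of red jam with a gold lid, diameter 58 mm, 70 mm tall. Origin: centre of its underside; z up. Stands in the other wide compartment of the pale caddy and stays there.
- wooden_mill: Turned wooden pepper mill, diameter 58 mm, 160 mm tall: the tallest thing in the caddies. Origin: centre of its underside; z up. Stands in the other wide compartment of the dark caddy and stays there.
- espresso_cup: Small green and white cup, 65 mm wide and 91 mm with its handle, 55 mm tall, between the caddies on the side near the robot. Origin: centre of its underside; z up. Loose; leave it alone.
- canister: Purple round canister with a wooden lid, diameter 70 mm, 100 mm tall, behind the caddies. Origin: centre of its underside; z up. Loose; leave it alone.
Mind the look-alikes: they are no part of the job. What is shaped like the jam_jar but turquoise is not meant.

How it is judged:
By the outcome, as a careful person would: the job done as asked, in the order asked, and still so for the second after the job is handed in, with the robot touching nothing.
It also fails if it takes over 128 s, if anything falls off the work surface, if the arm or the gripper's body presses on something with over 40 N, if the wrist force passes 120 N, or if a joint passes its speed limit or range.

## Robot

A 7-joint arm with a two-finger parallel gripper is mounted at the origin on a cart in front of the work surface, level with it; the furniture and walls round the work are solid. World frame = base frame: x ahead of the robot, y to its left, z up, the work surface at z = 0. Lengths are in mm, angles in rad, forces in N, time in s.
With the tool pointing down it reaches from about 425 to 875 mm from the base axis. Payload 9.9 kg.
Tool frame: the origin (TCP) lies on the front face of the gripper's body, between the roots of the fingers; the fingertips stand 73 mm ahead of it and the grasp point (between the pads) lies 54 mm ahead of it; z points along the fingers, y is the line along which they close (so a half turn about z gives the same grasp; the last joint's range is limited). The gripper opens to 85 mm and grips with 20 to 120 N. Pads are 22 mm wide; open, the fingers measure 114 mm over their backs; the gripper's body (76 mm by 85 mm) begins 54 mm behind the grasp point. The pads swing forward as they close: fully open they stand 13 mm farther back than shut.
Start: joints at [1.054, 0.576, 0.025, 1.437, -0.015, 1.129, -0.057], TCP at [283.11, -612.764, 303.889] pointing down, gripper open.
Joint ranges: [-2.76, 2.76], [-0.34, 2.15], [-1.52, 1.57], [0.19, 2.46], [-1.09, 4.23], [0.17, 1.99], [-2.82, 2.82]. Speed limits (rad/s): [2.22, 2.22, 3.01, 3.01, 3.14, 3.14, 3.14].

## Interface

Orientations are given as a 3x3 rotation matrix whose columns are the frame's x, y, z axes.
In Python, from cell import env gives the robot as it stands.
- The arm moves only by the tool send_path, called after "Call:" as name(argument=value, ...) on one line, values as JSON. Schema: {"type":"object","properties":{"deltas":{"type":"string"},"squeeze":{"type":"number"},"only":{"type":"string"},"quiet":{"type":"boolean"},"lines":{"type":"string"}},"required":["deltas"],"additionalProperties":false}. deltas is a string of 1 to 20 rows, parted by a bar, with the numbers parted by spaces; each row has 5 numbers: the finger opening in mm, then dx, dy, dz in fractions of the full range, 1 being 1000 mm, then a turn about the tool's z in shares of pi/2 rad (1.0 is pi/2 rad); each row shifts and turns the commanded pose from where the row before left it, along the tool's axes as they then stand; what a row does not reach is not made up. A row lasts 1/12 s, in which the tool goes at most 41.7 mm and 0.125 rad, less where a joint would pass 70% of its speed; a pose out of reach is approached as far as the arm can. The fingers move at their own pace and stop on an object; squeeze is the grip in N (left out, the last holds). Time passes only in rows, so rows that do not move let the fingers close. The tool returns the time, the measured TCP pose, the force, the opening and the grip force at its end. only (a regular expression) keeps the lines of the reply that match it, lines (a string "A,B") keeps lines A to B, and quiet returns only ok. No shift or turn number may pass 1 either way. Input that does not fit is refused with a message, and nothing moves.
- env.read_state(): the state, without advancing time (a new reading comes with each control period).
- env.snapshot(name): name is "side" or "top"; returns (picture, depth): 400x640x3 uint8, blue, green, red; 400x640 float32, mm along the optical axis (not along the pixel's ray), 0 where there is no reading.
- env.camera_info(name): a dict with "fx", "fy", "cx", "cy" (pixels), "D" ([k1, k2, p1, p2, k3] as OpenCV has them; the pictures are not rectified), "rvec" (rotation vector, rad) and "tvec" (3), from world to camera coordinates, as OpenCV has them. Camera axes: x right, y down, z forward; pixel columns grow to the right and rows downward; lengths in mm; the calibration is good to about 2 mm. A picture is of the moment at which its call begins. camera_info takes no time and is no camera call.
- env.job_done(): hands the job in; it is judged then, once.
Trained networks look in the newest picture that a camera, given by its name, has taken for a name from the list of things; names that differ only in an ending like _2 or _b are one class to them, and where a whole thing is asked for, a point or a joint stands for the part that bears it (a point fixed in the world has none). Each returns a list of dicts, best first, with "score" (0 to 1); they miss things now and then, are a little off and sometimes report something else, mostly with a low value. They report only what shows in the picture. A call takes as long as a camera call. They do not tell look-alikes from the thing itself.
- env.find_in(query, camera): "at" ([x, y, z] in mm, in world coordinates, good to about 4 mm: the middle of the surface that is visible of it).
- env.cut_out(query, camera): "pixels" (400x640 bool, what is visible of it).
The state is a dict: "t": time; "q": joint angles; "joint_velocities": joint speeds; "joint_efforts": joint torques, N m; "eef_pos": TCP position; "orientation": TCP orientation; "ft_force": force on the tool from outside, world axes, zero at the start; "wrist_torque": the same for the moment, N m; "finger_gap": finger opening in mm; "grip_force": force on a finger pad.
Only numpy, scipy, OpenCV 4.12 (cv2) and the standard library are available. Lean on these libraries where they do the work, as an engineer would, in place of code of your own. Each camera call takes 0.05 s, during which the arm holds its last target. There are 200 camera calls.

## Working session

There is one attempt and no reset: what is moved stays moved. The work goes in short steps, Python scripts to look and compute and a tool call to move; the robot and the scene stay as the last step left them, time stands still between calls to the robot, and variables do not carry over. Pictures are saved under pics/ and viewed, at most 14 in all, crops included, and the job is handed in when it is done.

```bash
ls; mkdir -p pics; python3 - <<'E'
from cell import env
import cv2,numpy as np
for n in("top","side"):
    p,d=env.snapshot(n); cv2.imwrite(f"pics/{n}0.png",p); np.save(f"{n}0.npy",d)
    c=env.camera_info(n); R=cv2.Rodrigues(np.array(c["rvec"],float))[0]; print(n,c["fx"],c["D"],(-R.T@np.array(c["tvec"],float).ravel()).round(),R[2].round(2))
s=env.read_state();print(s["t"],s["orientation"],s["eef_pos"])
E
```

```text
pics
top 490.13866429477457 [-0.07559441  0.          0.          0.          0.        ] [ 510.   33. 1483.] [ 0.07  0.   -1.  ]
side 503.49910652452166 [-0.05644147  0.          0.          0.          0.        ] [-67. 629. 913.] [ 0.53 -0.47 -0.7 ]
0.1 [[ 9.07781941e-01  4.19441865e-01 -6.85115584e-04]
 [ 4.19442419e-01 -9.07780981e-01  1.32194410e-03]
 [-6.74561969e-05 -1.48740352e-03 -9.99998892e-01]] [ 282.99161635 -612.48324126  303.14350955]
```

View pics/top0.png

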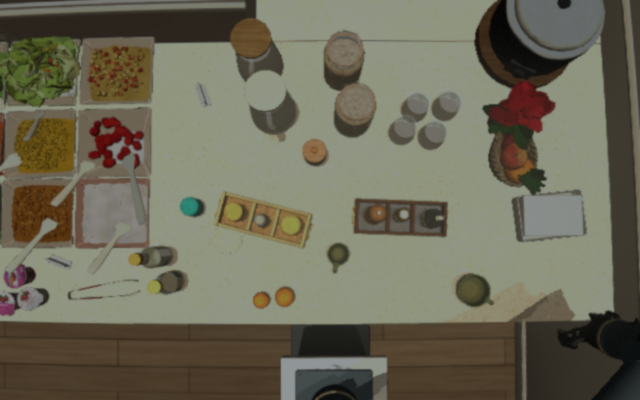

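View pics/side0.png

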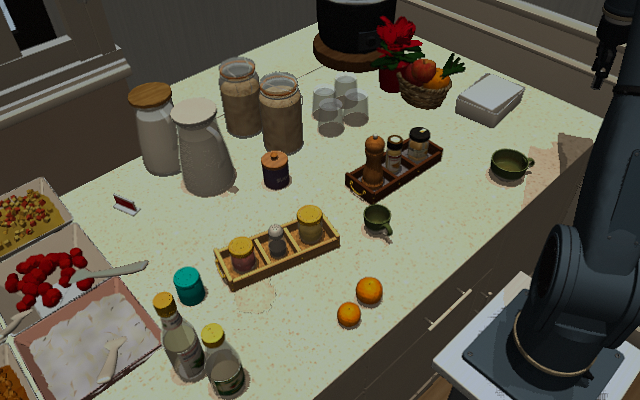

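The top view shows the pale caddy at (263,219), tilted, with jam at (234,211), salt at (261,220) and mustard at (291,225). The dark caddy is at (401,217), with the mill at (377,213), spice at (403,215) and honey at (432,217). The cup is at (338,253), and the turquoise decoy at (191,207). The side view shows the same order.

```bash
cat > h.py <<'E'
from cell import env
import cv2,numpy as np
def cloud(n,d):
    c=env.camera_info(n);K=np.array([[c["fx"],0,c["cx"]],[0,c["fy"],c["cy"]],[0,0,1]]);D=np.array(c["D"],float)
    R=cv2.Rodrigues(np.array(c["rvec"],float))[0];t=np.array(c["tvec"],float).ravel()
    v,u=np.mgrid[:400,:640];p=cv2.undistortPoints(np.stack([u.ravel(),v.ravel()],1).astype(float)[:,None],K,D)[:,0]
    P=np.c_[p,np.ones(len(p))]*d.ravel()[:,None]
    return ((P-t)@R).reshape(400,640,3)
def snap(n,f=None):
    p,d=env.snapshot(n)
    if f: cv2.imwrite(f,p)
    return p,d,cloud(n,d)
E
python3 - <<'E'
from h import *
names="mustard_jar salt_shaker honey_jar spice_jar jam_jar wooden_mill espresso_cup canister light_caddy dark_caddy".split()
for n in("top","side"):
    p,d,C=snap(n)
    print(n)
    for q in names:
        r=env.find_in(q,n); m=env.cut_out(q,n)
        print(q,[(np.round(x["at"]).astype(int).tolist(),round(x["score"],2)) for x in r[:2]])
        for x in m[:2]:
            k=x["pixels"]&(d>0)
            P=C[k]
            if len(P)<5: continue
            z=np.percentile(P[:,2],95); T=P[P[:,2]>z-5]
            print("    ",round(x["score"],2),len(P),"top z %.0f"%z,"mean",T.mean(0).round(1),"mid",((T.max(0)+T.min(0))/2).round(1),"ext",np.ptp(T,axis=0).round())
            if "caddy" in q:
                ys,xs=np.nonzero(k); k2=(P[:,2]>15)&(P[:,2]<55)
                print("     rect",cv2.minAreaRect(P[k2][:,:2].astype(np.float32)))
E
```

```text
top
mustard_jar [([548, 120, 90], 0.86)]
     0.73 318 top z 92 mean [544.1 123.8  89.7] mid [545.7 124.   91.8] ext [54. 54.  9.]
salt_shaker [([556, 203, 88], 0.67)]
     0.71 175 top z 99 mean [559.3 211.7  97.7] mid [560.  211.2  99. ] ext [26. 21.  9.]
honey_jar [([559, -281, 95], 0.77)]
     0.57 369 top z 97 mean [ 561.7 -283.7   94.1] mid [ 561.9 -283.1   96.6] ext [51. 55. 10.]
spice_jar [([567, -190, 112], 0.74)]
     0.71 202 top z 116 mean [ 572.1 -194.5  113.9] mid [ 571.5 -195.2  115.5] ext [36. 35.  8.]
jam_jar [([584, 284, 78], 0.9), ([600, 416, 72], 0.56)]
     0.89 339 top z 82 mean [584.3 290.3  79.8] mid [584.  290.   81.4] ext [49. 53.  8.]
     0.79 332 top z 74 mean [600.9 420.4  72.1] mid [599.4 419.9  74.3] ext [50. 48.  9.]
wooden_mill [([572, -114, 146], 0.89)]
espresso_cup [([454, -6, 26], 0.89)]
     0.88 452 top z 55 mean [453.7 -10.8  53.6] mid [451.6 -11.7  56.1] ext [81. 64. 11.]
canister [([757, 47, 88], 0.57)]
     0.96 503 top z 94 mean [758.7  55.5  94.8] mid [747.7  47.8  94.9] ext [41. 46. 12.]
light_caddy [([562, 207, 7], 0.65)]
     0.73 2468 
[... 1440 characters left out ...]
n [452.4  -9.7  52.6] mid [450.6 -11.9  53.8] ext [82. 67.  9.]
canister [([739, 70, 64], 0.7)]
     0.76 884 top z 85 mean [754.6  57.7  83.8] mid [756.2  56.1  89.7] ext [66. 67. 20.]
light_caddy [([544, 223, 25], 0.9)]
     0.8 3087 top z 42 mean [559.1 241.5  42. ] mid [559.8 215.   46. ] ext [166. 277.  17.]
     rect ((561.5645141601562, 213.55819702148438), (277.6322021484375, 108.02519989013672), 75.50051879882812)
dark_caddy [([542, -160, 25], 0.88), ([555, -266, 69], 0.4)]
     0.92 2004 top z 42 mean [ 554.4 -151.5   41.7] mid [ 566.3 -197.    72.5] ext [117. 279.  71.]
     rect ((564.2320556640625, -196.04722595214844), (282.4949035644531, 107.63068389892578), 86.79878997802734)
```

```bash
cat > fit.py <<'E'
from h import *
from scipy.optimize import minimize
S=[snap("top"),snap("side")]
A=[s[2][s[1]>0] for s in S]
m=[a[(np.hypot(a[:,0]-570,a[:,1]+113)<50)&(a[:,2]>150)] for a in A]
for x in m: print("mill",len(x),((x.min(0)+x.max(0))/2).round(),np.ptp(x,axis=0).round())
def bd(l):  # distance outside boards, caddy frame
    x,y=np.abs(l[:,0]),np.abs(l[:,1])
    box=lambda cx,cy,hx,hy:np.hypot(np.maximum(np.abs(x-cx)-hx,0),np.maximum(np.abs(y-cy)-hy,0))
    return np.min([box(47,0,5,136),box(0,131,52,5),box(0,37,52,5)],axis=0)
for nm,c,a0,ob in (("light",(562,212),-.255,[(544,124.5),(558,213),(583,291)]),("dark",(565.5,-197),-.05,[(560,-284.5),(571,-194),(570,-113)])):
  for k,sets in (("top",A[:1]),("side",A[1:]),("both",A)):
    P=np.vstack(sets);P=P[(P[:,2]>27)&(P[:,2]<50)&(np.hypot(P[:,0]-c[0],P[:,1]-c[1])<170)]
    for o in ob:P=P[np.hypot(P[:,0]-o[0],P[:,1]-o[1])>36]
    def f(v):
        d=P[:,:2]-v[:2]; s,co=np.sin(v[2]),np.cos(v[2])
        return np.minimum(bd(np.c_[co*d[:,0]+s*d[:,1],-s*d[:,0]+co*d[:,1]]),12).mean()
    r=minimize(f,[*c,a0],method="Nelder-Mead",options=dict(initial_simplex=[[*c,a0],[c[0]+8,c[1],a0],[c[0],c[1]+8,a0],[*c,a0+.06]]))
    print(nm,k,len(P),r.x.round(3),round(r.fun,2))
E
python3 fit.py; grep -n . /dev/null
```

```text
mill 147 [ 574. -119.  161.] [43. 36. 23.]
mill 118 [ 573. -116.  159.] [35. 39. 18.]
light top 1033 [ 5.62454e+02  2.10096e+02 -2.56000e-01] 0.06
light side 1428 [ 5.61388e+02  2.10818e+02 -2.59000e-01] 0.1
light both 2461 [ 5.61753e+02  2.10466e+02 -2.58000e-01] 0.1
dark top 998 [ 5.66376e+02 -1.97383e+02 -4.30000e-02] 0.06
dark side 894 [ 5.6473e+02 -1.9784e+02 -4.5000e-02] 0.12
dark both 1892 [ 5.65521e+02 -1.97476e+02 -4.20000e-02] 0.11
```

```bash
cat > go.py <<'E'
import sys,numpy as np
from cell import env
x,y,z,a=map(float,sys.argv[1:5]); s=env.read_state(); R=np.array(s["orientation"])
cur=np.arctan2(R[1,1],R[0,1]); w=(a-cur+np.pi/2)%np.pi-np.pi/2   # half turn is the same grasp
c,sn=np.cos(w),np.sin(w); R2=np.array([[c,-sn,0],[sn,c,0],[0,0,1]])@R
d=np.array([x,y,z])-s["eef_pos"]
print("turn %.3f"%-w,"d",(R2.T@d).round(1),"q7 %.2f"%s["q"][6],"t %.1f"%s["t"])
E
python3 go.py 544 124.5 305 -0.258
```

```text
turn -0.880 d [779.4  64.2  -1.1] q7 -0.06 t 2.3
```

Careful with the scale: shifts go in shares of 1000 mm and turns go in shares of pi/2 rad. That gives: 35 mm / 1000 = 0.035, 3 mm / 1000 = 0.003, -0.11 rad / 1.5708 = -0.07.

Call:
send_path(deltas="85 0 0 0 -0.07 | 85 0 0 0 -0.07 | 85 0 0 0 -0.07 | 85 0 0 0 -0.07 | 85 0 0 0 -0.07 | 85 0 0 0 -0.07 | 85 0 0 0 -0.07 | 85 0 0 0 -0.07 | 85 0.035 0.003 0 0 | 85 0.035 0.003 0 0 | 85 0.035 0.003 0 0 | 85 0.035 0.003 0 0 | 85 0.035 0.003 0 0 | 85 0.035 0.003 0 0 | 85 0.035 0.003 0 0 | 85 0.035 0.003 0 0 | 85 0.035 0.003 0 0 | 85 0.035 0.003 0 0 | 85 0.035 0.003 0 0 | 85 0.035 0.003 0 0", squeeze=40)

```text
t: 3.97
eef_pos: [425.4, -214.3, 304.2]
orientation: [[0.255, 0.967, 0.001], [0.967, -0.255, -0.0], [-0.0, 0.001, -1.0]]
ft_force: [0.3, -0.6, 0.8]
finger_gap: 84.6
grip_force: 0.0
```

```bash
python3 go.py 544 124.5 305 -0.258
```

```text
turn -0.000 d [357.9  28.3  -0.9] q7 -0.02 t 4.0
```

In the tool's units: 33 mm / 1000 = 0.033, 15 mm / 1000 = 0.015.

Call:
send_path(deltas="85 0.033 0.003 0 0 | 85 0.033 0.003 0 0 | 85 0.033 0.003 0 0 | 85 0.033 0.003 0 0 | 85 0.033 0.003 0 0 | 85 0.033 0.003 0 0 | 85 0.033 0.003 0 0 | 85 0.033 0.003 0 0 | 85 0.033 0.003 0 0 | 85 0.033 0.001 0 0 | 85 0.015 0 0 0 | 85 0 0 0 0 | 85 0 0 0 0")

```text
t: 5.05
eef_pos: [540.1, 111.3, 303.7]
orientation: [[0.253, 0.967, -0.0], [0.967, -0.253, -0.0], [-0.0, -0.0, -1.0]]
ft_force: [-0.2, -0.1, -0.1]
finger_gap: 85.2
grip_force: 0.0
```

```bash
python3 go.py 544 124.5 114 -0.258
```

```text
turn 0.002 d [ 13.8   0.4 189.7] q7 -0.74 t 5.0
```

In the tool's units: 25 mm / 1000 = 0.025, 20 mm / 1000 = 0.02.

Call:
send_path(deltas="85 0.014 0 0 0 | 85 0 0 0.025 0 | 85 0 0 0.025 0 | 85 0 0 0.025 0 | 85 0 0 0.025 0 | 85 0 0 0.025 0 | 85 0 0 0.02 0 | 85 0 0 0 0 | 85 0 0 0 0")

```text
t: 5.8
eef_pos: [543.5, 123.3, 158.6]
orientation: [[0.256, 0.967, -0.002], [0.967, -0.256, -0.001], [-0.001, -0.001, -1.0]]
ft_force: [-0.6, 0.3, 0.2]
finger_gap: 84.8
grip_force: 0.0
```

```bash
python3 go.py 544 124.5 114 -0.258; python3 - <<'E'
from h import *
p,d,C=snap("side","pics/s.png"); cv2.imwrite("pics/s1.png",cv2.resize(p[150:330,180:400],None,fx=3,fy=3))
E
```

```text
turn -0.001 d [ 1.3  0.2 44.6] q7 -0.87 t 5.8
```

View pics/s1.png

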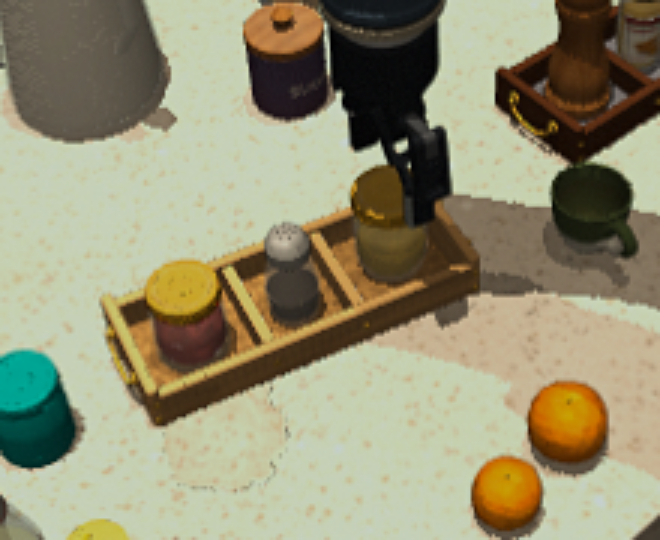

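The open fingers straddle the mustard lid at crop (385,195), aligned across the caddy. Next I descend and close.

In the tool's units: 15 mm / 1000 = 0.015, 14 mm / 1000 = 0.014.

Call:
send_path(deltas="85 0.001 0 0.015 0 | 85 0 0 0.015 0 | 85 0 0 0.014 0 | 85 0 0 0 0 | 50 0 0 0 0 | 50 0 0 0 0 | 50 0 0 0 0 | 50 0 0 0 0 | 50 0 0 0 0 | 50 0 0 0 0 | 50 0 0 0 0 | 50 0 0 0 0", squeeze=40)

```text
t: 6.85
eef_pos: [545.0, 125.3, 116.8]
orientation: [[0.255, 0.967, 0.003], [0.967, -0.255, 0.001], [0.001, 0.003, -1.0]]
ft_force: [-0.2, -0.2, 6.4]
finger_gap: 57.6
grip_force: 41.2
```

```bash
python3 go.py 610 5 300 -0.1
```

```text
turn -0.158 d [-113.    77.2 -183.1] q7 -0.90 t 6.8
```

In the tool's units: -25 mm / 1000 = -0.025, -20 mm / 1000 = -0.02.

Call:
send_path(deltas="50 0 0 -0.01 0 | 50 0 0 -0.02 0 | 50 0 0 -0.025 0 | 50 0 0 -0.025 0 | 50 0 0 -0.01 0 | 50 -0.02 0.019 0 0 | 50 -0.02 0.019 0 0 | 50 -0.02 0.019 0 0 | 50 -0.02 0.019 0 0 | 50 -0.019 0.018 0 0 | 50 0 0 0 0 | 50 0 0 0 0")

```text
t: 7.85
eef_pos: [609.9, 3.4, 204.9]
orientation: [[0.258, 0.966, -0.0], [0.966, -0.258, -0.0], [-0.0, 0.0, -1.0]]
ft_force: [-0.2, -0.4, -2.2]
finger_gap: 57.3
grip_force: 43.3
```

```bash
python3 go.py 610 5 112 -0.258
```

```text
turn -0.003 d [ 1.7 -0.3 92.9] q7 -0.60 t 7.8
```

In the tool's units: 25 mm / 1000 = 0.025, 20 mm / 1000 = 0.02.

Call:
send_path(deltas="50 0 0 0.02 0 | 50 0 0 0.025 0 | 50 0 0 0.025 0 | 50 0 0 0.015 0 | 50 0 0 0.007 0 | 50 0 0 0.001 0 | 50 0 0 0 0 | 50 0 0 0 0")

```text
t: 8.52
eef_pos: [610.2, 5.9, 113.1]
orientation: [[0.255, 0.967, 0.002], [0.967, -0.255, 0.0], [0.001, 0.002, -1.0]]
ft_force: [-0.2, -1.0, -1.6]
finger_gap: 57.5
grip_force: 43.4
```

Call:
send_path(deltas="50 0 0 0.001 0 | 50 0 0 0.001 0 | 50 0 0 0 0 | 50 0 0 0 0")

```text
t: 8.85
eef_pos: [609.7, 5.3, 110.3]
orientation: [[0.255, 0.967, 0.001], [0.967, -0.255, -0.0], [0.0, 0.0, -1.0]]
ft_force: [-1.0, 0.1, -1.4]
finger_gap: 57.8
grip_force: 43.4
```

In the tool's units: 1 mm / 1000 = 0.001.

Call:
send_path(deltas="50 0 0 0.001 0 | 50 0 0 0 0 | 50 0 0 0 0")

```text
t: 9.1
eef_pos: [609.7, 5.4, 108.9]
orientation: [[0.255, 0.967, 0.0], [0.967, -0.255, 0.0], [0.0, 0.0, -1.0]]
ft_force: [-0.6, -0.0, -1.2]
finger_gap: 57.6
grip_force: 43.4
```

Call:
send_path(deltas="50 0 0 0.001 0 | 50 0 0 0 0 | 50 0 0 0 0")

```text
t: 9.35
eef_pos: [609.7, 5.3, 108.8]
orientation: [[0.255, 0.967, 0.001], [0.967, -0.255, -0.0], [-0.0, 0.001, -1.0]]
ft_force: [-2.8, -0.4, 8.7]
finger_gap: 57.5
grip_force: 43.9
```

Call:
send_path(deltas="50 0 0 0.001 0 | 50 0 0 0 0 | 50 0 0 0 0")

```text
t: 9.6
eef_pos: [609.7, 5.4, 108.7]
orientation: [[0.255, 0.967, 0.001], [0.967, -0.255, -0.001], [-0.0, 0.001, -1.0]]
ft_force: [-5.7, -0.7, 19.9]
finger_gap: 57.2
grip_force: 44.4
```

In the tool's units: -35 mm / 1000 = -0.035, -25 mm / 1000 = -0.025, -0.1 rad / 1.5708 = -0.0637.

Call:
send_path(deltas="50 0 0 -0.0015 0 | 70 0 0 0 0 | 85 0 0 0 0 | 85 0 0 0 0 | 85 0 0 0 0 | 85 0 0 -0.025 0 | 85 0 0 -0.035 0 | 85 0 0 -0.035 0 | 85 0 0 -0.035 0 | 85 0 0 -0.035 0 | 85 0 0 -0.02 0 | 85 0 0 0 -0.0637 | 85 0 0 0 -0.0637")

```text
t: 10.68
eef_pos: [610.2, 5.6, 295.2]
orientation: [[0.054, 0.999, 0.003], [0.999, -0.054, -0.0], [0.0, 0.003, -1.0]]
ft_force: [-0.7, -0.1, -1.8]
finger_gap: 85.0
grip_force: 0.0
```

```bash
python3 go.py 560 -284.5 305 -0.043
```

```text
turn -0.011 d [-292.   -37.6   -9.9] q7 -0.38 t 10.7
```

In the tool's units: -30 mm / 1000 = -0.03, -20 mm / 1000 = -0.02, -0.011 rad / 1.5708 = -0.007.

Call:
send_path(deltas="85 -0.02 -0.003 0 -0.007 | 85 -0.03 -0.004 0 0 | 85 -0.03 -0.004 0 0 | 85 -0.03 -0.004 0 0 | 85 -0.03 -0.004 0 0 | 85 -0.03 -0.004 0 0 | 85 -0.03 -0.004 0 0 | 85 -0.03 -0.004 0 0 | 85 -0.03 -0.004 0 0 | 85 -0.03 -0.003 0 0 | 85 0 0 0 0 | 85 0 0 0 0")

```text
t: 11.68
eef_pos: [556.9, -284.8, 292.8]
orientation: [[0.051, 0.999, -0.001], [0.999, -0.051, -0.0], [-0.0, -0.001, -1.0]]
ft_force: [0.4, 1.0, -0.2]
finger_gap: 85.1
grip_force: 0.0
```

```bash
python3 go.py 560 -284.5 118 -0.043
python3 - <<'E'
from h import *
p,d,C=snap("top","pics/t1.png")
for q in("mustard_jar","honey_jar"):
    for x in env.cut_out(q,"top")[:1]:
        P=C[x["pixels"]&(d>0)];z=np.percentile(P[:,2],90);T=P[P[:,2]>z-5];print(q,T.mean(0).round(1),np.ptp(T,axis=0).round())
E
```

```text
turn -0.008 d [  0.5   3.2 174.8] q7 0.12 t 11.7
mustard_jar [608.5   5.6  81.1] [55. 55.  9.]
honey_jar [ 560.5 -282.6   93.5] [51. 52. 12.]
```

In the tool's units: 30 mm / 1000 = 0.03, 25 mm / 1000 = 0.025.

Call:
send_path(deltas="85 0 0.003 0 0 | 85 0 0 0.025 0 | 85 0 0 0.03 0 | 85 0 0 0.03 0 | 85 0 0 0.03 0 | 85 0 0 0.03 0 | 85 0 0 0.02 0 | 85 0 0 0.01 0 | 85 0 0 0 0 | 85 0 0 0 0")

```text
t: 12.67
eef_pos: [561.5, -282.0, 118.9]
orientation: [[0.046, 0.999, 0.0], [0.999, -0.046, 0.0], [0.0, 0.0, -1.0]]
ft_force: [0.6, -0.2, 1.0]
finger_gap: 85.1
grip_force: 0.0
```

Call:
send_path(deltas="48 0 0 0 0 | 48 0 0 0 0 | 48 0 0 0 0 | 48 0 0 0 0 | 48 0 0 0 0 | 48 0 0 0 0 | 48 0 0 0 0 | 48 0 0 0 0", squeeze=50)

```text
t: 13.33
eef_pos: [561.9, -282.9, 120.7]
orientation: [[0.047, 0.999, 0.003], [0.999, -0.047, -0.001], [-0.001, 0.003, -1.0]]
ft_force: [-1.3, 1.2, 8.8]
finger_gap: 56.7
grip_force: 51.3
```

In the tool's units: -30 mm / 1000 = -0.03, -25 mm / 1000 = -0.025.

Call:
send_path(deltas="48 0 0 -0.01 0 | 48 0 0 -0.025 0 | 48 0 0 -0.03 0 | 48 0 0 -0.03 0 | 48 0 0 -0.03 0 | 48 0 0 -0.03 0 | 48 0 0 -0.025 0 | 48 0 0 -0.01 0 | 48 0 0 0 0 | 48 0 0 0 0")

```text
t: 14.17
eef_pos: [560.4, -282.6, 308.1]
orientation: [[0.047, 0.999, -0.0], [0.999, -0.047, -0.0], [-0.0, -0.0, -1.0]]
ft_force: [-0.0, -0.4, -4.1]
finger_gap: 56.4
grip_force: 54.0
```

```bash
python3 go.py 540.5 129.2 305 -0.258
```

```text
turn 0.211 d [ 393.1 -124.3    3. ] q7 0.12 t 14.2
```

In the tool's units: 28 mm / 1000 = 0.028, 25 mm / 1000 = 0.025, 0.071 rad / 1.5708 = 0.0452.

Call:
send_path(deltas="48 0 0 0 0.0446 | 48 0 0 0 0.0446 | 48 0 0 0 0.0452 | 48 0.015 -0.005 0 0 | 48 0.025 -0.008 0 0 | 48 0.028 -0.009 0 0 | 48 0.028 -0.009 0 0 | 48 0.028 -0.009 0 0 | 48 0.028 -0.009 0 0 | 48 0.028 -0.009 0 0 | 48 0.028 -0.009 0 0 | 48 0.028 -0.009 0 0 | 48 0.028 -0.009 0 0 | 48 0.028 -0.009 0 0 | 48 0.028 -0.009 0 0 | 48 0.028 -0.009 0 0 | 48 0.028 -0.008 0 0 | 48 0.017 -0.004 0 0 | 48 0 0 0 0")

```text
t: 15.75
eef_pos: [539.5, 134.4, 306.9]
orientation: [[0.247, 0.969, -0.003], [0.969, -0.247, 0.002], [0.002, -0.003, -1.0]]
ft_force: [-0.8, -0.5, -3.1]
finger_gap: 56.3
grip_force: 54.1
```

Call:
send_path(deltas="48 0 0 0 0 | 48 0 0 0 0")

```text
t: 15.92
eef_pos: [540.6, 128.3, 307.1]
orientation: [[0.255, 0.967, -0.002], [0.967, -0.255, -0.001], [-0.002, -0.002, -1.0]]
ft_force: [-0.4, -0.5, -2.3]
finger_gap: 56.7
grip_force: 54.1
```

```bash
python3 go.py 540.5 129.2 124 -0.258
```

```text
turn 0.000 d [  1.2   0.  183.1] q7 -0.80 t 15.9
```

In the tool's units: 30 mm / 1000 = 0.03, 25 mm / 1000 = 0.025.

Call:
send_path(deltas="48 0.001 0 0.015 0 | 48 0 0 0.03 0 | 48 0 0 0.03 0 | 48 0 0 0.03 0 | 48 0 0 0.03 0 | 48 0 0 0.025 0 | 48 0 0 0.015 0 | 48 0 0 0.006 0 | 48 0 0 0.002 0 | 48 0 0 0 0 | 48 0 0 0 0")

```text
t: 16.83
eef_pos: [542.0, 129.8, 126.3]
orientation: [[0.256, 0.967, 0.001], [0.967, -0.256, 0.0], [0.001, 0.001, -1.0]]
ft_force: [0.2, -0.0, -2.6]
finger_gap: 56.6
grip_force: 54.1
```

Call:
send_path(deltas="48 0 0 0.001 0 | 48 0 0 0.001 0 | 48 0 0 0 0 | 48 0 0 0 0")

```text
t: 17.17
eef_pos: [541.6, 130.0, 123.8]
orientation: [[0.255, 0.967, 0.001], [0.967, -0.255, 0.0], [0.0, 0.001, -1.0]]
ft_force: [-0.1, 0.2, -1.4]
finger_gap: 56.5
grip_force: 54.1
```

Call:
send_path(deltas="48 0 0 0.001 0 | 48 0 0 0.001 0 | 48 0 0 0 0 | 48 0 0 0 0")

```text
t: 17.5
eef_pos: [541.4, 130.0, 121.3]
orientation: [[0.255, 0.967, -0.0], [0.967, -0.255, -0.0], [-0.0, -0.0, -1.0]]
ft_force: [-0.3, 0.3, -3.0]
finger_gap: 56.9
grip_force: 54.0
```

Call:
send_path(deltas="48 0 0 0.001 0 | 48 0 0 0 0 | 48 0 0 0 0")

```text
t: 17.75
eef_pos: [541.5, 130.1, 120.8]
orientation: [[0.255, 0.967, 0.0], [0.967, -0.255, 0.0], [0.0, 0.0, -1.0]]
ft_force: [-1.6, -0.5, 3.8]
finger_gap: 56.7
grip_force: 54.6
```

Call:
send_path(deltas="48 0 0 0.001 0 | 48 0 0 0 0 | 48 0 0 0 0")

```text
t: 18.0
eef_pos: [541.5, 130.1, 120.6]
orientation: [[0.255, 0.967, 0.001], [0.967, -0.255, -0.0], [0.0, 0.001, -1.0]]
ft_force: [-5.6, -0.8, 17.7]
finger_gap: 56.3
grip_force: 55.6
```

In the tool's units: -30 mm / 1000 = -0.03, -26 mm / 1000 = -0.026.

Call:
send_path(deltas="48 0 0 -0.001 0 | 70 0 0 0 0 | 85 0 0 0 0 | 85 0 0 0 0 | 85 0 0 0 0 | 85 0 0 -0.02 0 | 85 0 0 -0.03 0 | 85 0 0 -0.03 0 | 85 0 0 -0.02 0 | 85 -0.02 0.019 0 0 | 85 -0.026 0.025 0 0 | 85 -0.026 0.025 0 0 | 85 -0.026 0.025 0 0 | 85 -0.005 0.004 0 0 | 85 0 0 0 0 | 85 0 0 0 0")

```text
t: 19.33
eef_pos: [609.7, 5.4, 220.0]
orientation: [[0.256, 0.967, -0.001], [0.967, -0.256, 0.001], [0.0, -0.001, -1.0]]
ft_force: [-0.4, 0.9, 0.1]
finger_gap: 84.8
grip_force: 0.0
```

```bash
python3 go.py 609 5.5 110 -0.258
```

```text
turn -0.001 d [-1.0e-01 -6.0e-01  1.1e+02] q7 -0.62 t 19.3
```

In the tool's units: 30 mm / 1000 = 0.03, 25 mm / 1000 = 0.025.

Call:
send_path(deltas="85 0 0 0.025 0 | 85 0 0 0.03 0 | 85 0 0 0.03 0 | 85 0 0 0.02 0 | 85 0 0 0.006 0 | 85 0 0 0 0 | 85 0 0 0 0 | 50 0 0 0 0 | 50 0 0 0 0 | 50 0 0 0 0 | 50 0 0 0 0 | 50 0 0 0 0 | 50 0 0 0 0 | 50 0 0 0 0 | 50 0 0 0 0", squeeze=40)

```text
t: 20.58
eef_pos: [610.6, 5.7, 111.1]
orientation: [[0.255, 0.967, 0.002], [0.967, -0.255, 0.0], [0.001, 0.002, -1.0]]
ft_force: [-1.4, 0.4, 6.5]
finger_gap: 57.6
grip_force: 41.3
```

Call:
send_path(deltas="50 0 0 -0.01 0 | 50 0 0 -0.025 0 | 50 0 0 -0.03 0 | 50 0 0 -0.03 0 | 50 0 0 -0.03 0 | 50 0 0 -0.03 0 | 50 0 0 -0.03 0 | 50 0 0 -0.015 0 | 50 0 0 0 0 | 50 0 0 0 0")

```text
t: 21.42
eef_pos: [609.9, 5.3, 310.7]
orientation: [[0.255, 0.967, 0.002], [0.967, -0.255, -0.0], [0.0, 0.002, -1.0]]
ft_force: [-1.1, 0.5, -2.9]
finger_gap: 57.5
grip_force: 43.3
```

```bash
python3 go.py 562 -282 309 -0.043
```

```text
turn -0.215 d [-289.1  -35.5    1.5] q7 -0.57 t 21.4
```

Mustard is held at an offset of 111.1, so it should touch the dark caddy's floor at TCP 119.1. Next I carry it over the mill.

In the tool's units: -28 mm / 1000 = -0.028, -25 mm / 1000 = -0.025, -0.075 rad / 1.5708 = -0.0477.

Call:
send_path(deltas="50 0 0 0 -0.0446 | 50 0 0 0 -0.0446 | 50 0 0 0 -0.0477 | 50 -0.015 -0.002 0 0 | 50 -0.025 -0.003 0 0 | 50 -0.028 -0.0035 0 0 | 50 -0.028 -0.0035 0 0 | 50 -0.028 -0.0035 0 0 | 50 -0.028 -0.0035 0 0 | 50 -0.028 -0.0035 0 0 | 50 -0.028 -0.0035 0 0 | 50 -0.028 -0.0035 0 0 | 50 -0.028 -0.003 0 0 | 50 -0.02 -0.0025 0 0 | 50 -0.005 0 0 0 | 50 0 0 0 0 | 50 0 0 0 0")

```text
t: 22.83
eef_pos: [562.3, -280.9, 308.3]
orientation: [[0.043, 0.999, -0.001], [0.999, -0.043, 0.002], [0.002, -0.002, -1.0]]
ft_force: [0.2, 0.7, -1.7]
finger_gap: 57.5
grip_force: 43.3
```

```bash
python3 go.py 562 -282 121 -0.043
```

```text
turn 0.000 d [ -1.4   0.  187.3] q7 0.10 t 22.8
```

In the tool's units: 30 mm / 1000 = 0.03, 25 mm / 1000 = 0.025.

Call:
send_path(deltas="50 -0.001 0 0.015 0 | 50 0 0 0.03 0 | 50 0 0 0.03 0 | 50 0 0 0.03 0 | 50 0 0 0.03 0 | 50 0 0 0.025 0 | 50 0 0 0.018 0 | 50 0 0 0.006 0 | 50 0 0 0.003 0 | 50 0 0 0 0 | 50 0 0 0 0 | 50 0 0 0 0")

```text
t: 23.83
eef_pos: [563.3, -282.8, 123.9]
orientation: [[0.043, 0.999, 0.002], [0.999, -0.043, -0.001], [-0.001, 0.002, -1.0]]
ft_force: [-0.1, 0.1, -1.7]
finger_gap: 57.7
grip_force: 43.3
```

Call:
send_path(deltas="50 0 0 0.001 0 | 50 0 0 0 0 | 50 0 0 0 0")

```text
t: 24.08
eef_pos: [562.6, -283.0, 121.9]
orientation: [[0.043, 0.999, 0.001], [0.999, -0.043, -0.0], [-0.0, 0.001, -1.0]]
ft_force: [-0.1, 0.5, -1.9]
finger_gap: 57.4
grip_force: 43.3
```

In the tool's units: 1 mm / 1000 = 0.001.

Call:
send_path(deltas="50 0 0 0.001 0 | 50 0 0 0.001 0 | 50 0 0 0 0 | 50 0 0 0 0")

```text
t: 24.42
eef_pos: [562.5, -282.8, 119.3]
orientation: [[0.043, 0.999, -0.0], [0.999, -0.043, 0.0], [0.0, -0.0, -1.0]]
ft_force: [0.1, -0.2, -1.7]
finger_gap: 57.6
grip_force: 43.4
```

Call:
send_path(deltas="50 0 0 0.001 0 | 50 0 0 0 0 | 50 0 0 0 0")

```text
t: 24.67
eef_pos: [562.5, -282.9, 119.1]
orientation: [[0.043, 0.999, 0.0], [0.999, -0.043, -0.0], [-0.0, 0.0, -1.0]]
ft_force: [-2.5, 0.5, 5.8]
finger_gap: 57.9
grip_force: 43.9
```

Call:
send_path(deltas="50 0 0 0.001 0 | 50 0 0 0 0 | 50 0 0 0 0")

```text
t: 24.92
eef_pos: [562.5, -282.9, 119.0]
orientation: [[0.043, 0.999, 0.0], [0.999, -0.043, -0.001], [-0.001, 0.0, -1.0]]
ft_force: [-5.1, 1.6, 15.6]
finger_gap: 57.8
grip_force: 44.5
```

In the tool's units: -35 mm / 1000 = -0.035, -30 mm / 1000 = -0.03.

Call:
send_path(deltas="50 0 0 -0.001 0 | 70 0 0 0 0 | 85 0 0 0 0 | 85 0 0 0 0 | 85 0 0 0 0 | 85 0 0 -0.02 0 | 85 0 0 -0.03 0 | 85 0 0 -0.035 0 | 85 0 0 -0.035 0 | 85 0 0 -0.03 0 | 85 0 0 -0.01 0 | 85 0 0 0 0 | 85 0 0 0 0")

```text
t: 26.0
eef_pos: [562.3, -282.9, 278.1]
orientation: [[0.043, 0.999, 0.0], [0.999, -0.043, -0.0], [-0.0, 0.0, -1.0]]
ft_force: [-0.5, 0.2, 0.7]
finger_gap: 84.9
grip_force: 0.0
```

```bash
python3 go.py 571 -196 128 -0.043; python3 - <<'E'
from h import *
for n in("top","side"):
    p,d,C=snap(n,f"pics/{n}2.png")
    P=C[d>0];T=P[(np.hypot(P[:,0]-571,P[:,1]+194)<35)&(P[:,2]>106)&(P[:,2]<125)]
    print(n,len(T),T.mean(0).round(1),((T.min(0)+T.max(0))/2).round(1))
    M=P[(np.hypot(P[:,0]-573,P[:,1]+118)<45)&(P[:,2]>120)]
    print("mill",M[:,1].min().round(),M[:,1].max().round())
    M=P[(np.hypot(P[:,0]-561,P[:,1]+283)<40)&(P[:,2]>80)&(P[:,2]<100)]
    print("mustard",len(M),M.mean(0).round(1))
E
```

```text
turn -0.000 d [ 87.2   4.9 150. ] q7 0.09 t 26.0
top 146 [ 571.6 -194.3  112.8] [ 571.6 -194.2  112.6]
mill -144.0 -95.0
mustard 318 [ 560.3 -280.    87.2]
side 145 [ 569.7 -193.7  111.9] [ 570.9 -195.6  111.4]
mill -141.0 -92.0
mustard 272 [ 557.4 -280.9   87. ]
```

View pics/side2.png

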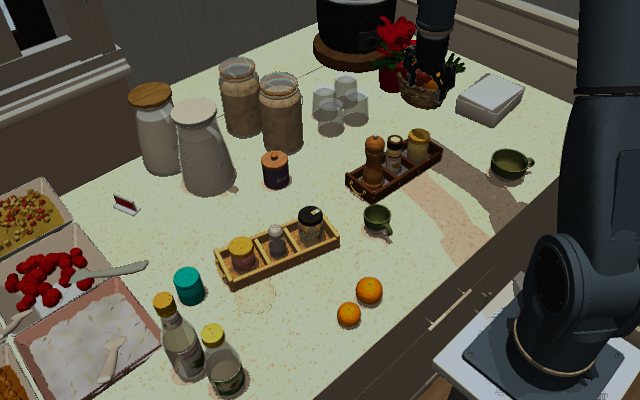

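In the tool's units: 30 mm / 1000 = 0.03, 25 mm / 1000 = 0.025.

Call:
send_path(deltas="85 0.02 0.001 0 0 | 85 0.03 0.002 0 0 | 85 0.03 0.002 0 0 | 85 0.007 0 0 0 | 85 0 0 0.025 0 | 85 0 0 0.03 0 | 85 0 0 0.03 0 | 85 0 0 0.03 0 | 85 0 0 0.02 0 | 85 0 0 0.015 0 | 85 0 0 0 0 | 85 0 0 0 0")

```text
t: 27.1
eef_pos: [570.4, -195.7, 126.8]
orientation: [[0.043, 0.999, -0.003], [0.999, -0.043, 0.001], [0.001, -0.003, -1.0]]
ft_force: [1.2, 0.4, 0.9]
finger_gap: 84.9
grip_force: 0.0
```

```bash
python3 go.py 571 -196 128 -0.043
```

```text
turn 0.000 d [-0.2  0.6 -1.2] q7 -0.16 t 27.1
```

Call:
send_path(deltas="34 0 0 0 0 | 34 0 0 0 0 | 34 0 0 0 0 | 34 0 0 0 0 | 34 0 0 0 0 | 34 0 0 0 0 | 34 0 0 0 0 | 34 0 0 0 0 | 34 0 0 0 0 | 34 0 0 0 0 | 34 0 0 0 0", squeeze=35)

```text
t: 28.02
eef_pos: [571.8, -196.3, 129.4]
orientation: [[0.043, 0.999, 0.002], [0.999, -0.043, -0.001], [-0.001, 0.002, -1.0]]
ft_force: [-0.2, 0.3, 7.2]
finger_gap: 39.9
grip_force: 35.4
```

In the tool's units: -30 mm / 1000 = -0.03, -25 mm / 1000 = -0.025.

Call:
send_path(deltas="34 0 0 -0.01 0 | 34 0 0 -0.025 0 | 34 0 0 -0.03 0 | 34 0 0 -0.03 0 | 34 0 0 -0.03 0 | 34 0 0 -0.03 0 | 34 0 0 -0.025 0 | 34 0 0 -0.005 0 | 34 0 0 0 0 | 34 0 0 0 0")

```text
t: 28.85
eef_pos: [570.7, -196.1, 313.1]
orientation: [[0.043, 0.999, -0.001], [0.999, -0.043, -0.0], [-0.0, -0.001, -1.0]]
ft_force: [-0.7, -0.3, -1.9]
finger_gap: 40.2
grip_force: 35.5
```

```bash
python3 go.py 610 5 123 -0.15
```

```text
turn 0.107 d [204.8   8.9 190. ] q7 -0.03 t 28.9
```

In the tool's units: 30 mm / 1000 = 0.03, 28 mm / 1000 = 0.028, 0.107 rad / 1.5708 = 0.0681.

Call:
send_path(deltas="34 0 0 0 0.0681 | 34 0.015 0.001 0 0 | 34 0.025 0.001 0 0 | 34 0.028 0.001 0 0 | 34 0.028 0.001 0 0 | 34 0.028 0.001 0 0 | 34 0.028 0.001 0 0 | 34 0.028 0.001 0 0 | 34 0.02 0.001 0 0 | 34 0.005 0.001 0 0 | 34 0 0 0 0 | 34 0 0 0.025 0 | 34 0 0 0.03 0 | 34 0 0 0.03 0 | 34 0 0 0.03 0 | 34 0 0 0.03 0 | 34 0 0 0.025 0 | 34 0 0 0.014 0 | 34 0 0 0 0 | 34 0 0 0 0")

```text
t: 30.52
eef_pos: [610.0, 3.7, 128.3]
orientation: [[0.151, 0.989, -0.003], [0.989, -0.151, -0.001], [-0.001, -0.003, -1.0]]
ft_force: [0.7, 0.1, -0.9]
finger_gap: 40.5
grip_force: 35.5
```

Call:
send_path(deltas="34 0 0 0.003 0 | 34 0 0 0 0 | 34 0 0 0 0 | 34 0 0 0 0")

```text
t: 30.85
eef_pos: [611.1, 5.1, 127.3]
orientation: [[0.15, 0.989, 0.001], [0.989, -0.15, -0.0], [0.0, 0.001, -1.0]]
ft_force: [1.3, -0.0, -0.6]
finger_gap: 40.1
grip_force: 35.5
```

In the tool's units: 3 mm / 1000 = 0.003, 1 mm / 1000 = 0.001.

Call:
send_path(deltas="34 0 0 0.003 0 | 34 0 0 0.001 0 | 34 0 0 0 0 | 34 0 0 0 0")

```text
t: 31.18
eef_pos: [610.7, 5.3, 122.3]
orientation: [[0.149, 0.989, -0.0], [0.989, -0.149, -0.0], [-0.0, -0.0, -1.0]]
ft_force: [-1.3, -0.1, -1.9]
finger_gap: 40.1
grip_force: 35.5
```

Call:
send_path(deltas="34 0 0 0.001 0 | 34 0 0 0 0 | 34 0 0 0 0")

```text
t: 31.43
eef_pos: [610.9, 5.3, 121.5]
orientation: [[0.149, 0.989, 0.0], [0.989, -0.149, 0.0], [0.0, 0.0, -1.0]]
ft_force: [0.8, 0.7, -1.1]
finger_gap: 40.1
grip_force: 35.4
```

Call:
send_path(deltas="34 0 0 0.001 0 | 34 0 0 0 0 | 34 0 0 0 0")

```text
t: 31.68
eef_pos: [611.4, 5.3, 121.0]
orientation: [[0.149, 0.989, 0.002], [0.989, -0.149, 0.0], [0.0, 0.002, -1.0]]
ft_force: [-0.1, -1.1, 6.0]
finger_gap: 39.8
grip_force: 34.5
```

In the tool's units: -35 mm / 1000 = -0.035, -30 mm / 1000 = -0.03, 0.1 rad / 1.5708 = 0.0637.

Call:
send_path(deltas="34 0 0 -0.0005 0 | 60 0 0 0 0 | 85 0 0 0 0 | 85 0 0 0 0 | 85 0 0 0 0 | 85 0 0 0 0 | 85 0 0 -0.02 0 | 85 0 0 -0.03 0 | 85 0 0 -0.035 0 | 85 0 0 -0.035 0 | 85 0 0 -0.025 0 | 85 0 0 0 0.0637 | 85 0 0 0 0")

```text
t: 32.77
eef_pos: [611.3, 5.3, 267.8]
orientation: [[0.252, 0.968, 0.003], [0.968, -0.252, 0.0], [0.001, 0.003, -1.0]]
ft_force: [-0.6, -0.3, -0.6]
finger_gap: 85.2
grip_force: 0.0
```

```bash
python3 go.py 558 212.5 260 -0.258
```

```text
turn 0.003 d [ 186.7 -104.5    7.6] q7 -0.59 t 32.8
```

In the tool's units: 28 mm / 1000 = 0.028, 25 mm / 1000 = 0.025.

Call:
send_path(deltas="85 0.015 -0.008 0 0 | 85 0.025 -0.014 0 0 | 85 0.028 -0.016 0 0 | 85 0.028 -0.016 0 0 | 85 0.028 -0.016 0 0 | 85 0.028 -0.016 0 0 | 85 0.025 -0.013 0 0 | 85 0.01 -0.0055 0 0 | 85 0 0 0 0 | 85 0 0 0 0")

```text
t: 33.6
eef_pos: [555.5, 212.1, 265.0]
orientation: [[0.245, 0.97, -0.001], [0.97, -0.245, -0.001], [-0.001, -0.001, -1.0]]
ft_force: [-0.2, -0.3, -0.0]
finger_gap: 85.0
grip_force: 0.0
```

```bash
python3 go.py 558 212.5 110 -0.258; python3 - <<'E'
from h import *
for n in("top","side"):
    p,d,C=snap(n)
    P=C[d>0];T=P[(np.hypot(P[:,0]-558,P[:,1]-212)<32)&(P[:,2]>85)&(P[:,2]<110)];print(n,len(T),T.mean(0).round(1) if len(T) else 0)
    T=P[(np.hypot(P[:,0]-611,P[:,1]-5)<32)&(P[:,2]>98)&(P[:,2]<115)];print("spice",len(T),T.mean(0).round(1) if len(T) else 0)
E
```

```text
turn 0.011 d [  1.3   2.5 155. ] q7 -0.95 t 33.6
top 2 [568.9 199.8  86.5]
spice 155 [609.8   5.4 104.4]
side 145 [554.7 215.1  92.4]
spice 166 [607.4   7.7 103.8]
```

In the tool's units: 30 mm / 1000 = 0.03, 25 mm / 1000 = 0.025, 0.006 rad / 1.5708 = 0.0038.

Call:
send_path(deltas="85 0.001 0.002 0 0.0038 | 85 0 0 0.025 0 | 85 0 0 0.03 0 | 85 0 0 0.03 0 | 85 0 0 0.03 0 | 85 0 0 0.025 0 | 85 0 0 0.015 0 | 85 0 0 0 0 | 85 0 0 0 0")

```text
t: 34.45
eef_pos: [558.2, 211.7, 110.4]
orientation: [[0.254, 0.967, -0.001], [0.967, -0.254, -0.001], [-0.001, -0.001, -1.0]]
ft_force: [-0.1, 0.8, -0.1]
finger_gap: 85.4
grip_force: 0.0
```

```bash
python3 go.py 558 212.5 110 -0.258
```

```text
turn 0.001 d [ 0.7 -0.4  0.4] q7 -1.07 t 34.5
```

Call:
send_path(deltas="36 0 0 0 0 | 36 0 0 0 0 | 36 0 0 0 0 | 36 0 0 0 0 | 36 0 0 0 0 | 36 0 0 0 0 | 36 0 0 0 0 | 36 0 0 0 0 | 36 0 0 0 0 | 36 0 0 0 0 | 36 0 0 0 0", squeeze=35)

```text
t: 35.37
eef_pos: [558.6, 212.9, 112.4]
orientation: [[0.253, 0.967, 0.002], [0.967, -0.253, 0.0], [0.001, 0.002, -1.0]]
ft_force: [-1.0, -0.9, 8.9]
finger_gap: 39.3
grip_force: 34.3
```

In the tool's units: -15 mm / 1000 = -0.015, -10 mm / 1000 = -0.01.

Call:
send_path(deltas="36 0 0 -0.005 0 | 36 0 0 -0.01 0 | 36 0 0 -0.015 0 | 36 0 0 -0.015 0 | 36 0 0 -0.01 0 | 36 0 0 -0.005 0 | 36 0 0 0 0 | 36 0 0 0 0")

```text
t: 36.03
eef_pos: [557.9, 212.6, 171.0]
orientation: [[0.253, 0.967, 0.0], [0.967, -0.253, 0.0], [0.0, 0.0, -1.0]]
ft_force: [-0.7, -0.8, -1.2]
finger_gap: 39.3
grip_force: 35.1
```

```bash
python3 - <<'E'
from h import *
p,d,C=snap("side"); cv2.imwrite("pics/s3.png",cv2.resize(p[140:300,200:360],None,fx=3.7,fy=3.7))
E
```

```text
(no output)
```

View pics/s3.png

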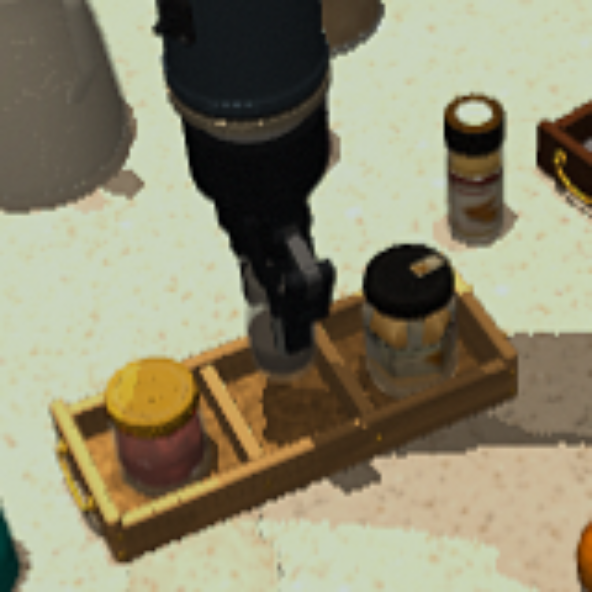

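```bash
python3 - <<'E'
from h import *
p,d,C=snap("side")
k=(d>0)&(np.hypot(C[...,0]-558,C[...,1]-213)<40)&(C[...,2]>60)&(C[...,2]<100)
for z in range(60,100,5):
    q=C[k&(C[...,2]>=z)&(C[...,2]<z+5)]
    if len(q):print(z,len(q),q[:,:2].min(0).round(),q[:,:2].max(0).round())
E
python3 go.py 565 -199.5 310 -0.043
```

```text
60 1 [540. 213.] [540. 213.]
65 9 [539. 205.] [556. 231.]
70 22 [536. 201.] [555. 232.]
75 24 [536. 200.] [561. 233.]
80 20 [534. 200.] [560. 234.]
85 27 [534. 206.] [562. 234.]
90 19 [534. 200.] [560. 234.]
95 19 [530. 199.] [566. 234.]
turn -0.213 d [-411.4   24.9 -139.5] q7 -1.03 t 36.1
```

In the tool's units: -30 mm / 1000 = -0.03, -28 mm / 1000 = -0.028, -0.07 rad / 1.5708 = -0.0446.

Call:
send_path(deltas="36 0 0 -0.015 0 | 36 0 0 -0.03 0 | 36 0 0 -0.03 0 | 36 0 0 -0.03 0 | 36 0 0 -0.025 0 | 36 0 0 -0.01 -0.0446 | 36 0 0 0 -0.0446 | 36 0 0 0 -0.0446 | 36 -0.015 0.001 0 0 | 36 -0.025 0.0015 0 0 | 36 -0.028 0.0017 0 0 | 36 -0.028 0.0017 0 0 | 36 -0.028 0.0017 0 0 | 36 -0.028 0.0017 0 0 | 36 -0.028 0.0017 0 0 | 36 -0.028 0.0017 0 0 | 36 -0.028 0.0017 0 0 | 36 -0.028 0.0017 0 0 | 36 0 0 0 0")

```text
t: 37.72
eef_pos: [561.4, -58.8, 309.5]
orientation: [[0.054, 0.999, -0.003], [0.999, -0.054, -0.003], [-0.004, -0.002, -1.0]]
ft_force: [0.5, -0.9, -0.6]
finger_gap: 39.0
grip_force: 35.3
```

```bash
python3 go.py 565.5 -199 310 -0.043
```

```text
turn -0.011 d [-139.9   10.1    0. ] q7 -0.28 t 37.7
```

Careful with the scale: shifts go in shares of 1000 mm and turns go in shares of pi/2 rad. That gives: -28 mm / 1000 = -0.028, -25 mm / 1000 = -0.025, -0.005 rad / 1.5708 = -0.0032.

Call:
send_path(deltas="36 -0.025 0.002 0 -0.0032 | 36 -0.028 0.002 0 0 | 36 -0.028 0.002 0 0 | 36 -0.028 0.002 0 0 | 36 -0.02 0.001 0 0 | 36 -0.005 0 0 0 | 36 0 0 0 0 | 36 0 0 0 0 | 36 0 0 0 0")

```text
t: 38.47
eef_pos: [565.4, -184.2, 310.7]
orientation: [[0.039, 0.999, -0.0], [0.999, -0.039, 0.001], [0.001, -0.0, -1.0]]
ft_force: [0.1, 0.7, -1.1]
finger_gap: 39.0
grip_force: 35.3
```

```bash
python3 go.py 565.5 -199 116 -0.043
```

```text
turn 0.004 d [-15.    0.8 194.7] q7 -0.04 t 38.5
```

In the tool's units: 30 mm / 1000 = 0.03, 25 mm / 1000 = 0.025, 0.004 rad / 1.5708 = 0.0025.

Call:
send_path(deltas="36 -0.015 0.0005 0 0.0025 | 36 0 0 0 0 | 36 0 0 0.025 0 | 36 0 0 0.03 0 | 36 0 0 0.03 0 | 36 0 0 0.03 0 | 36 0 0 0.02 0 | 36 0 0 0 0 | 36 0 0 0 0")

```text
t: 39.22
eef_pos: [565.0, -200.5, 175.5]
orientation: [[0.044, 0.999, -0.002], [0.999, -0.044, 0.001], [0.001, -0.002, -1.0]]
ft_force: [-0.1, -0.1, -0.5]
finger_gap: 39.3
grip_force: 35.4
```

```bash
python3 go.py 565.5 -199 116 -0.043
```

```text
turn -0.001 d [ 1.5  0.5 59.5] q7 -0.11 t 39.2
```

In the tool's units: 20 mm / 1000 = 0.02, 13 mm / 1000 = 0.013.

Call:
send_path(deltas="36 0.0015 0 0.02 0 | 36 0 0 0.02 0 | 36 0 0 0.013 0 | 36 0 0 0.005 0 | 36 0 0 0 0 | 36 0 0 0 0 | 36 0 0 0 0")

```text
t: 39.8
eef_pos: [566.1, -199.6, 119.5]
orientation: [[0.045, 0.999, 0.002], [0.999, -0.045, -0.001], [-0.001, 0.002, -1.0]]
ft_force: [-0.0, 0.2, -1.3]
finger_gap: 39.1
grip_force: 35.4
```

Call:
send_path(deltas="36 0 0 0.002 0 | 36 0 0 0 0 | 36 0 0 0 0 | 36 0 0 0 0")

```text
t: 40.13
eef_pos: [565.3, -199.5, 116.1]
orientation: [[0.045, 0.999, 0.0], [0.999, -0.045, -0.0], [-0.0, 0.0, -1.0]]
ft_force: [-0.1, 0.2, -0.9]
finger_gap: 39.2
grip_force: 35.4
```

In the tool's units: 1.5 mm / 1000 = 0.0015.

Call:
send_path(deltas="36 0 0 0.0015 0 | 36 0 0 0.0015 0 | 36 0 0 0 0 | 36 0 0 0 0")

```text
t: 40.47
eef_pos: [565.2, -199.5, 112.7]
orientation: [[0.045, 0.999, -0.0], [0.999, -0.045, 0.0], [0.0, -0.0, -1.0]]
ft_force: [-0.3, -0.2, 0.2]
finger_gap: 38.5
grip_force: 35.4
```

Call:
send_path(deltas="36 0 0 0.001 0 | 36 0 0 0 0 | 36 0 0 0 0")

```text
t: 40.72
eef_pos: [565.2, -199.5, 112.5]
orientation: [[0.045, 0.999, 0.0], [0.999, -0.045, -0.0], [-0.0, 0.0, -1.0]]
ft_force: [-2.9, 1.3, 6.0]
finger_gap: 39.2
grip_force: 36.5
```

Call:
send_path(deltas="36 0 0 0.001 0 | 36 0 0 0 0 | 36 0 0 0 0")

```text
t: 40.97
eef_pos: [565.2, -199.5, 112.3]
orientation: [[0.045, 0.999, 0.0], [0.999, -0.045, -0.001], [-0.001, 0.0, -1.0]]
ft_force: [-5.3, 1.7, 17.1]
finger_gap: 39.1
grip_force: 37.9
```

In the tool's units: -35 mm / 1000 = -0.035, -30 mm / 1000 = -0.03.

Call:
send_path(deltas="36 0 0 -0.0015 0 | 60 0 0 0 0 | 85 0 0 0 0 | 85 0 0 0 0 | 85 0 0 0 0 | 85 0 0 0 0 | 85 0 0 -0.02 0 | 85 0 0 -0.03 0 | 85 0 0 -0.035 0 | 85 0 0 -0.035 0 | 85 0 0 -0.035 0 | 85 0 0 -0.025 0 | 85 0 0 0 0 | 85 0 0 0 0")

```text
t: 42.13
eef_pos: [565.7, -199.6, 293.8]
orientation: [[0.045, 0.999, 0.003], [0.999, -0.045, -0.001], [-0.001, 0.003, -1.0]]
ft_force: [-0.3, -0.1, -0.7]
finger_gap: 85.0
grip_force: 0.0
```

```bash
python3 go.py 610 5.5 290 -0.15;  python3 - <<'E'
from h import *
for n in("top","side"):
    p,d,C=snap(n)
    P=C[d>0];T=P[(np.hypot(P[:,0]-565,P[:,1]+199)<30)&(P[:,2]>85)&(P[:,2]<110)];print(n,len(T),T.mean(0).round(1) if len(T) else 0, T[:,2].max())
E
```

```text
turn 0.105 d [209.4  13.1   3.6] q7 -0.03 t 42.1
top 85 [ 562.6 -194.4   93.6] 104.80746296863764
side 101 [ 559.9 -195.5   92.2] 99.64059711544435
```

Salt stands upright in the dark middle compartment. Next is the spice jar.

In the tool's units: 28 mm / 1000 = 0.028, 25 mm / 1000 = 0.025, 0.105 rad / 1.5708 = 0.0668.

Call:
send_path(deltas="85 0 0 0 0.0668 | 85 0.015 0.001 0 0 | 85 0.025 0.002 0 0 | 85 0.028 0.002 0 0 | 85 0.028 0.002 0 0 | 85 0.028 0.002 0 0 | 85 0.028 0.002 0 0 | 85 0.028 0.001 0 0 | 85 0.02 0.001 0 0 | 85 0.0094 0 0 0 | 85 0 0 0 0 | 85 0 0 0 0 | 85 0 0 0 0")

```text
t: 43.32
eef_pos: [609.1, 3.5, 291.7]
orientation: [[0.152, 0.988, -0.001], [0.988, -0.152, -0.001], [-0.001, -0.001, -1.0]]
ft_force: [0.2, -0.9, -0.6]
finger_gap: 84.9
grip_force: 0.0
```

```bash
python3 go.py 610 5.5 119 -0.15
```

```text
turn -0.002 d [  2.4   0.8 172.7] q7 -0.48 t 43.3
```

Grip at TCP 120 call; ends ~121.

In the tool's units: 30 mm / 1000 = 0.03, 25 mm / 1000 = 0.025.

Call:
send_path(deltas="85 0.0015 0.0005 0.025 0 | 85 0 0 0.03 0 | 85 0 0 0.03 0 | 85 0 0 0.03 0 | 85 0 0 0.03 0 | 85 0 0 0.02 0 | 85 0 0 0.007 0 | 85 0 0 0 0 | 85 0 0 0 0")

```text
t: 44.07
eef_pos: [610.4, 6.0, 121.0]
orientation: [[0.151, 0.989, 0.0], [0.989, -0.151, -0.0], [-0.0, 0.0, -1.0]]
ft_force: [0.7, 0.4, 1.1]
finger_gap: 85.1
grip_force: 0.0
```

Call:
send_path(deltas="34 0 0 0 0 | 34 0 0 0 0 | 34 0 0 0 0 | 34 0 0 0 0 | 34 0 0 0 0 | 34 0 0 0 0 | 34 0 0 0 0 | 34 0 0 0 0 | 34 0 0 0 0 | 34 0 0 0 0 | 34 0 0 0 0", squeeze=35)

```text
t: 44.98
eef_pos: [610.6, 7.0, 121.5]
orientation: [[0.149, 0.989, 0.002], [0.989, -0.149, -0.0], [0.0, 0.002, -1.0]]
ft_force: [-0.0, 0.5, 6.8]
finger_gap: 40.1
grip_force: 34.0
```

Call:
send_path(deltas="34 0 0 -0.01 0 | 34 0 0 -0.025 0 | 34 0 0 -0.03 0 | 34 0 0 -0.03 0 | 34 0 0 -0.03 0 | 34 0 0 -0.015 0 | 34 0 0 0 0.0637 | 34 0 0 0 0.0051 | 34 0 0 0 0")

```text
t: 45.73
eef_pos: [609.8, 7.1, 260.8]
orientation: [[0.254, 0.967, -0.0], [0.967, -0.254, -0.0], [-0.0, 0.0, -1.0]]
ft_force: [0.5, 0.3, -2.6]
finger_gap: 40.3
grip_force: 35.3
```

```bash
python3 go.py 562 210.5 260 -0.258
```

```text
turn 0.002 d [184.5 -98.1   0.7] q7 -0.59 t 45.7
```

Held at an offset of 121.5, so the floor should be at TCP 129.5. The bottom is now at 139, which clears the honey (93).

In the tool's units: 28 mm / 1000 = 0.028, 25 mm / 1000 = 0.025.

Call:
send_path(deltas="34 0.015 -0.008 0 0 | 34 0.025 -0.013 0 0 | 34 0.028 -0.015 0 0 | 34 0.028 -0.015 0 0 | 34 0.028 -0.015 0 0 | 34 0.028 -0.015 0 0 | 34 0.022 -0.012 0 0 | 34 0.01 -0.005 0 0 | 34 0 0 0 0 | 34 0 0 0 0 | 34 0 0 0 0")

```text
t: 46.65
eef_pos: [562.7, 208.1, 259.9]
orientation: [[0.256, 0.967, -0.001], [0.967, -0.256, -0.002], [-0.002, -0.0, -1.0]]
ft_force: [0.5, -0.7, -1.5]
finger_gap: 39.7
grip_force: 35.2
```

```bash
python3 go.py 562 210.5 133 -0.258
```

```text
turn -0.001 d [  2.3  -1.3 126.9] q7 -0.95 t 46.6
```

Call:
send_path(deltas="34 0.0015 -0.001 0.015 0 | 34 0 0 0.025 0 | 34 0 0 0.03 0 | 34 0 0 0.025 0 | 34 0 0 0.015 0 | 34 0 0 0.01 0 | 34 0 0 0.005 0 | 34 0 0 0 0 | 34 0 0 0 0 | 34 0 0 0 0")

```text
t: 47.48
eef_pos: [562.4, 211.7, 136.5]
orientation: [[0.255, 0.967, 0.002], [0.967, -0.255, 0.001], [0.001, 0.001, -1.0]]
ft_force: [-0.5, 0.1, -1.4]
finger_gap: 40.0
grip_force: 35.3
```

Call:
send_path(deltas="34 0 0 0.0015 0 | 34 0 0 0.001 0 | 34 0 0 0 0 | 34 0 0 0 0 | 34 0 0 0 0")

```text
t: 47.9
eef_pos: [561.7, 211.7, 133.0]
orientation: [[0.255, 0.967, 0.0], [0.967, -0.255, 0.0], [0.0, 0.0, -1.0]]
ft_force: [0.0, -0.0, -1.6]
finger_gap: 39.9
grip_force: 35.3
```

In the tool's units: 1.5 mm / 1000 = 0.0015.

Call:
send_path(deltas="34 0 0 0.0015 0 | 34 0 0 0.0015 0 | 34 0 0 0 0 | 34 0 0 0 0")

```text
t: 48.23
eef_pos: [561.6, 211.6, 129.7]
orientation: [[0.255, 0.967, -0.0], [0.967, -0.255, -0.0], [-0.0, -0.0, -1.0]]
ft_force: [0.4, 0.0, -0.7]
finger_gap: 40.2
grip_force: 35.5
```

Call:
send_path(deltas="34 0 0 0.001 0 | 34 0 0 0 0 | 34 0 0 0 0")

```text
t: 48.48
eef_pos: [561.7, 211.7, 129.5]
orientation: [[0.255, 0.967, 0.0], [0.967, -0.255, 0.0], [0.0, 0.0, -1.0]]
ft_force: [-1.2, -0.6, 5.9]
finger_gap: 39.8
grip_force: 35.7
```

Call:
send_path(deltas="34 0 0 0.001 0 | 34 0 0 0 0 | 34 0 0 0 0")

```text
t: 48.73
eef_pos: [562.0, 211.7, 129.3]
orientation: [[0.255, 0.967, 0.001], [0.967, -0.255, 0.0], [0.0, 0.001, -1.0]]
ft_force: [-4.2, -1.3, 13.5]
finger_gap: 40.0
grip_force: 35.9
```

Contact came at the expected height. I release, retreat upward and sideways, then look.

In the tool's units: -35 mm / 1000 = -0.035, -30 mm / 1000 = -0.03.

Call:
send_path(deltas="34 0 0 -0.001 0 | 60 0 0 0 0 | 85 0 0 0 0 | 85 0 0 0 0 | 85 0 0 0 0 | 85 0 0 0 0 | 85 0 0 -0.02 0 | 85 0 0 -0.03 0 | 85 0 0 -0.035 0 | 85 0 0 -0.035 0 | 85 0 0 -0.035 0 | 85 -0.03 0 0 0 | 85 -0.035 0 0 0 | 85 -0.035 0 0 0 | 85 -0.035 0 0 0 | 85 -0.035 0 0 0 | 85 -0.035 0 0 0 | 85 0 0 0 0 | 85 0 0 0 0")

```text
t: 50.32
eef_pos: [509.0, 11.1, 284.0]
orientation: [[0.259, 0.966, -0.0], [0.966, -0.259, -0.001], [-0.001, 0.0, -1.0]]
ft_force: [0.1, 0.2, 0.0]
finger_gap: 84.9
grip_force: 0.0
```

```bash
python3 - <<'E'
from h import *
p,d,C=snap("top"); cv2.imwrite("pics/t9.png",cv2.resize(p[170:290,170:480],None,fx=2.5,fy=2.5))
p,d,C=snap("side","pics/s9.png")
E
```

```text
(no output)
```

View pics/t9.png

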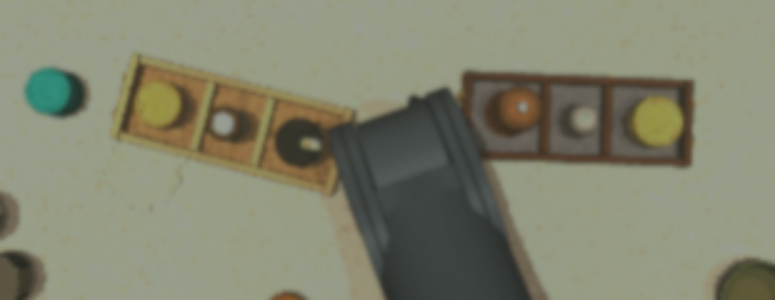

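View pics/s9.png

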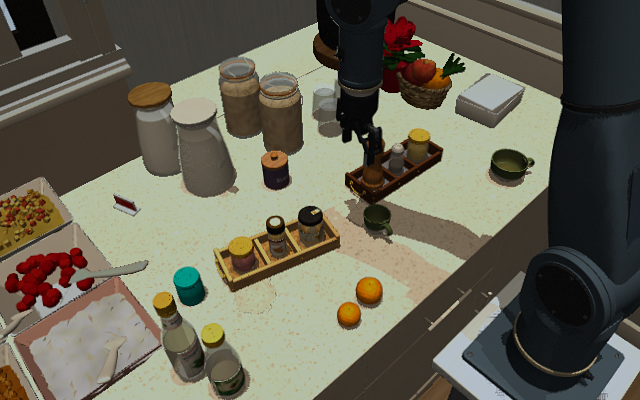

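The side view shows jam (240,250), spice (276,235) and honey (311,225) upright in the pale caddy. Salt (397,155) and mustard (418,145) are upright beside the mill (373,170) in the dark one. The cup (377,218) and canister (275,168) have not moved, and the gripper is clear.

```bash
python3 -c "
from cell import env
print(env.job_done())"
```

```text
the job is handed in; nothing more can be done
None
```

The exchange is finished and handed in at about 50 s: the pale caddy holds jam, spice and honey, the dark caddy holds mill, salt and mustard, all upright, and the cup and canister stayed where they were.

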